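# Find the child-proof catch of the medicine chest and hold it in

### The job

The wooden medicine chest has a child-proof catch: one of the six identical inlaid squares in its top is really a push button, and only touch can tell which. Feel over the squares with closed fingertips until one gives way, push that one fully in so that the drawer springs forward, and finish while still holding it in, so that I can take the drawer. Leave the salt shaker, spice jar and medicine carton beside the chest where they stand.

Things in the scene. Friction and masses are not known exactly. Their poses are not given: they have to be found in the camera images.
- chest: Fixed brown wooden chest, 150 (x) x 210 (y) x 85 mm high, its flat top inlaid with six pale squares, drawer front on its -x face. Origin at the centre of its underside, z up. Square centres: x = -30 or +30 mm, y = -60, 0 or +60 mm in its frame. Five squares are rigid; the other, in any place from run to run, is the sprung catch, which sinks straight down.
- chest_top (a point): Centre of the chest's top, in the plane of the squares' faces, 83 mm above its origin, axes as the chest. Each square is 52 mm wide in a 54 mm pocket; the ribs between pockets are 6 mm wide and stand 2 mm higher than the squares, as does the rim.
- catch (a joint): Travel of the hidden push-button square in m: 0 = out, looking just like its neighbours; 0.006 = fully in (its face then 77 mm above the chest's origin). It starts to move at about 1.3 N, takes about 5 N to push fully in, and springs back when let go.
- drawer (a joint): How far the chest's drawer has come out of its front (towards the chest's -x), in m: 0 shut; linked to the catch, it comes forward 4 times the catch's travel, to 0.024, and goes back when the catch is let go. It has no handle.
- salt: Loose salt shaker, clear with a grey cap, 44 mm across, 90 mm high, on the chest's +y side. Origin at the centre of its underside. Not to be moved.
- spice: Loose small glass spice jar with a pale lid, 50 mm across, 62 mm high, on the chest's -y side. Origin at the centre of its underside. Not to be moved.
- pill_box: Loose white medicine carton, 31 x 86 x 49 mm high, behind the chest. Origin at the centre of its underside. Not to be moved.

How it is judged:
At the end, for the whole second after the job is handed in: The fingers are pressing (over 1.5 N), the catch is more than 4.2 mm in of its 6 mm and the drawer stands more than 16 mm out, all kept so through the last second (value of joint catch above 0.0042 m and value of joint drawer above 0.016 m and contact force between the fingers and anything else above 1.5 N); the arm keeps its last pose, push and grip.
It fails at once if the salt shaker was lifted, carried or moved more than 20 mm (distance of salt from where it was at the start of the episode above 0.02 m).
It fails at once if the spice jar was lifted, carried or moved more than 20 mm (distance of spice from where it was at the start of the episode above 0.02 m).
It fails at once if the medicine carton was lifted, carried or moved more than 20 mm (distance of pill_box from where it was at the start of the episode above 0.02 m).
It also fails if it takes over 48 s, if anything falls off the work surface, if the arm or the gripper's body presses on something with over 40 N, if the wrist force passes 120 N, or if a joint passes its speed limit or range.

### The arm

A 6-joint arm with a two-finger parallel gripper is mounted at the origin on a cart in front of the work surface, level with it; the furniture and walls round the work are solid. World frame = base frame: x ahead of the robot, y to its left, z up, the work surface at z = 0. Lengths are in m, angles in rad, forces in N, time in s.
With the tool pointing down it reaches from about 0.225 to 0.875 m from the base axis. Payload 3.4 kg.
Tool frame: the origin (TCP) lies at the very end of the fingers, on their centre line; the grasp point (between the pads) lies 19 mm behind it; x points along the fingers, y is the direction in which the jaws open and shut, and the axes are right-handed (so a half turn about x gives the same grasp; the last joint's range is limited). The gripper opens to 85 mm and grips with 20 to 120 N. Pads are 22 mm wide; open, the fingers measure 114 mm over their backs; the gripper's body (76 mm by 85 mm) begins 54 mm behind the grasp point. The pads swing forward as they close: fully open they stand 13 mm farther back than shut.
Start: joints at [-1.24, 0.276, 1.505, -0, 1.361, -0.121], TCP at [0.251, -0.517, 0.231] pointing down, gripper open.
Joint ranges: [-2.89, 2.89], [-0.75, 2.08], [0.22, 2.7], [-1.18, 4.32], [0.11, 2.71], [-2.7, 2.7]. Speed limits (rad/s): [2.57, 2.57, 3.14, 3.14, 3.14, 3.14].

### API

Orientations are given as a unit quaternion [w, x, y, z].
In Python, from rig import manip gives the robot as it stands. The module is installed in compiled form; this text tells all that it offers.
- The arm moves only by the tool play_rows, never from a script. Its argument "plan" is a list that holds one entry, the list of rows, each a list of 5 numbers: the closure, from 0 (fully open) to 1 (shut), then the shift along the tool's x, y, z in m, then the turn about the tool's x in degrees. A call has 1 to 12 rows; each row is the pose to reach, as a shift and turn from the pose measured when the call began, along the tool's axes at that moment; what a row does not reach only later rows make up. A row lasts 1/10 s, in which the tool goes at most 50 mm and 8.59 degrees, less where a joint would pass 70% of its speed; a pose out of reach is approached as far as the arm can. A call with a gripper value outside its range is refused whole. The fingers move at their own pace and stop on an object; "grip_force" is the grip in N (left out, the last holds). Time passes only in rows, so rows that repeat a pose let the fingers close. It gives the time, the measured TCP pose, the force and the opening at its end, in the units of the state.
- manip.get_state(): the state, without advancing time (a new reading comes with each control period).
- manip.get_image(name): name is "scene" or "top" or "wrist"; returns (picture, depth): 400x640x3 uint8, red, green, blue; 400x640 float32, m along the optical axis (not along the pixel's ray), 0 where there is no reading.
- manip.camera_params(name): a dict with "intrinsics" (3x3 intrinsics, pixels), "R" (3x3) and "t" (3): a world point X has camera coordinates R X + t; the wrist camera has in their place "mount" (4x4, takes a point from camera to tool coordinates, whose origin is the TCP and whose axes are the tool frame's). Camera axes: x right, y down, z forward; pixel columns grow to the right and rows downward; lengths in m; the calibration is good to about 2 mm. A picture is of the moment at which its call begins: read the wrist's pose just before it. camera_params takes no time and is no camera call.
- manip.sign_off(): hands the job in, once; it reports no verdict.
The state is a dict: "clock": time; "qpos": joint angles; "qd": joint speeds; "effort": joint torques, N m; "position": TCP position; "ee_rot": TCP orientation; "contact_force": force on the tool from outside, world axes, zero at the start; "moment": the same for the moment, N m; "width": finger opening in m.
Only numpy, scipy, OpenCV 4.12 (cv2) and the standard library are available. Lean on these libraries where they do the work, as an engineer would, in place of code of your own. Each camera call takes 0.05 s, during which the arm holds its last target.

## Working session

There is one attempt and no reset: what is moved stays moved. The work goes in short steps, Python scripts to look and compute and a tool call to move; the robot and the scene stay as the last step left them, time stands still between calls to the robot, and variables do not carry over. Pictures are saved under pics/ and viewed, and the job is handed in when it is done.

Besides the shell and the picture viewer there is one more tool, called after ">>>" by a JSON object that holds its "fn" and its "kwargs". play_rows: Moves the arm, as the interface text tells. Its arguments: {"type":"object","properties":{"plan":{"type":"array","items":{"type":"array","items":{"type":"array","items":{"type":"number"}}}},"grip_force":{"type":"number"}},"required":["plan"]}

```bash
mkdir -p pics; cat > h.py <<'E'
from rig import manip
import numpy as np, cv2
def snap(n,f):
    p,d=manip.get_image(n); cv2.imwrite('pics/'+f,p[:,:,::-1]); np.save('pics/'+f+'.npy',d); return p,d
E
python3 - <<'E'
from h import *
s=manip.get_state(); print(s)
for n in('scene','top'):
    snap(n,n+'0.png'); c=manip.camera_params(n); print(n,c)
print(manip.camera_params('wrist'))
E
```

```text
{'clock': 0.0, 'qpos': array([-1.24001361e+00,  2.76603407e-01,  1.50611621e+00, -1.30979546e-06,
        1.36072509e+00, -1.20998764e-01]), 'qd': array([ 0.00044206,  0.00020271,  0.00044069, -0.00079383,  0.00085723,
       -0.00079883]), 'effort': array([ 2.51268775e-04, -4.16775548e+01, -2.45810366e+01, -8.21627327e-05,
        1.07971145e-02,  1.43185747e-05]), 'position': array([ 0.25084962, -0.51680945,  0.23044167]), 'ee_rot': array([-0.1577228 , -0.6890734 , -0.15902511,  0.68921142]), 'contact_force': array([-0.26197713,  0.00714317,  0.9130399 ]), 'moment': array([-0.01020789, -0.02191606, -0.02420493]), 'width': 0.0855015637844813}
scene {'intrinsics': array([[507.41985449,   0.        , 325.01443698],
       [  0.        , 507.41985449, 205.73977251],
       [  0.        ,   0.        ,   1.        ]]), 'R': array([[-0.76966794, -0.63831441, -0.01288285],
       [-0.36758322,  0.4595432 , -0.80851878],
       [ 0.52200942, -0.61755547, -0.58832934]]), 't': array([0.42663542, 0.25689353, 0.93532627])}
top {'intrinsics': array([[397.46302218,   0.        , 319.06109967],
       [  0.        , 397.46302218, 194.45305992],
       [  0.        ,   0.        ,   1.        ]]), 'R': array([[ 0.04115287, -0.99914403,  0.00420052],
       [-0.97754889, -0.04113221, -0.20665507],
       [ 0.20665095,  0.00439824, -0.97840484]]), 't': array([-0.01404052,  0.55468096,  0.9119814 ])}
{'intrinsics': array([[302.19763343,   0.        , 321.88283457],
       [  0.        , 302.19763343, 202.87922541],
       [  0.        ,   0.        ,   1.        ]]), 'mount': array([[-1.27662068e-04, -2.65502030e-01,  9.64110292e-01,
        -1.42722539e-01],
       [ 9.99998759e-01, -1.54794329e-03, -2.93866978e-04,
         3.54362625e-04],
       [ 1.57041034e-03,  9.64109058e-01,  2.65501898e-01,
        -6.69411218e-02],
       [ 0.00000000e+00,  0.00000000e+00,  0.00000000e+00,
         1.00000000e+00]])}
```

View pics/top0.png

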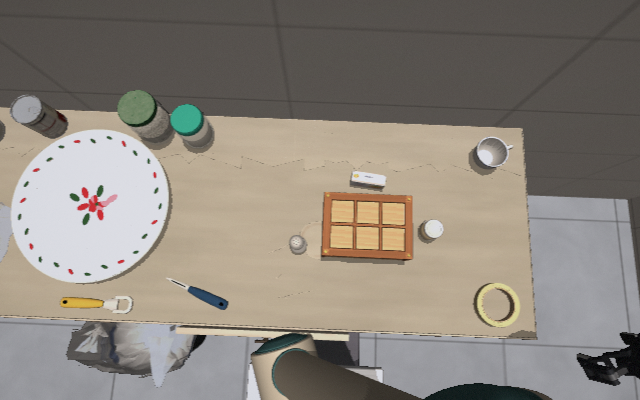

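View pics/scene0.png

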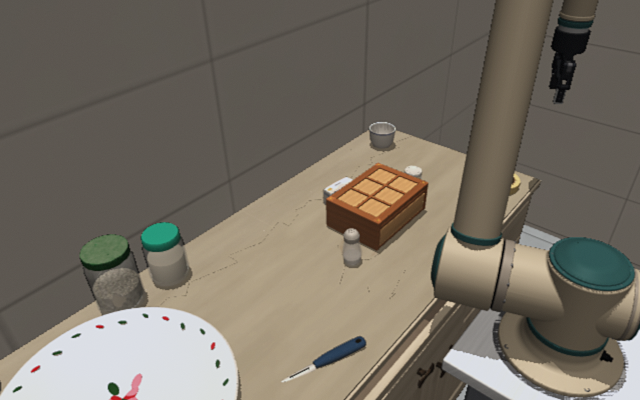

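The top view shows the chest at about columns 322–413, rows 193–260, with six pale squares at around (343/368/394, 211/237). The salt is at (298,243), the spice jar at (432,229) and the carton at (368,180). The scene view shows the same chest at about (378,205). Next I'll measure the squares in both views.

```bash
cat >> h.py <<'E'
def squares(img,roi):
    x0,y0,x1,y1=roi
    hsv=cv2.cvtColor(img,cv2.COLOR_RGB2HSV); m=np.zeros(img.shape[:2],np.uint8)
    sub=((hsv[...,2]>185)&(hsv[...,1]>70)).astype(np.uint8)*255
    m[y0:y1,x0:x1]=sub[y0:y1,x0:x1]
    m=cv2.morphologyEx(m,cv2.MORPH_OPEN,np.ones((3,3),np.uint8))
    n,l,st,ce=cv2.connectedComponentsWithStats(m)
    return m,[(st[i],ce[i]) for i in range(1,n) if st[i][4]>60]
def ray(c,uv):
    d=np.linalg.inv(c['intrinsics'])@np.array([uv[0],uv[1],1.]); R=c['R']
    return -R.T@c['t'], R.T@d
def onplane(c,uv,z):
    o,d=ray(c,uv); return o+d*(z-o[2])/d[2]
E
python3 - <<'E'
from h import *
for n,roi in(('top',(327,196,410,256)),('scene',(325,162,430,225))):
    img=cv2.imread(f'pics/{n}0.png')[:,:,::-1].copy(); d=np.load(f'pics/{n}0.png.npy'); c=manip.camera_params(n)
    m,r=squares(img,roi); cv2.imwrite(f'pics/m_{n}.png',m)
    for st,ce in r:
        z=d[int(round(ce[1])),int(round(ce[0]))]; o,dr=ray(c,ce)
        print(n,st,ce.round(1),onplane(c,ce,.083).round(4),'depthpt',(o+dr*z).round(4))
E
```

```text
top [332 201  21  21 440] [342. 211.] [ 0.5119 -0.0468  0.083 ] depthpt [ 0.5118 -0.0467  0.0834]
top [357 202  22  22 430] [367.5 212.2] [ 0.5116 -0.1068  0.083 ] depthpt [ 0.5119 -0.107   0.0812]
top [383 203  21  22 442] [393.  213.4] [ 0.5114 -0.1669  0.083 ] depthpt [ 0.511  -0.1665  0.085 ]
top [331 226  22  22 456] [341.2 236.4] [ 0.4521 -0.0467  0.083 ] depthpt [ 0.4523 -0.0468  0.0808]
top [357 227  21  22 456] [366.9 237.6] [ 0.4518 -0.1064  0.083 ] depthpt [ 0.4519 -0.1066  0.0817]
top [383 228  21  22 453] [392.9 238.7] [ 0.4517 -0.1667  0.083 ] depthpt [ 0.4519 -0.167   0.0816]
scene [371 170  23  13 199] [381.9 176. ] [ 0.5082 -0.1666  0.083 ] depthpt [ 0.5068 -0.1645  0.0846]
scene [391 178  24  14 220] [402.5 184.4] [ 0.4482 -0.1663  0.083 ] depthpt [ 0.4477 -0.1655  0.0836]
scene [355 180  26  14 226] [367.6 186.5] [ 0.5086 -0.1068  0.083 ] depthpt [ 0.5085 -0.1067  0.0831]
scene [376 188  26  15 247] [388.5 195.4] [ 0.4484 -0.1067  0.083 ] depthpt [ 0.4492 -0.108   0.082 ]
scene [340 191  26  15 250] [352.5 197.8] [ 0.5084 -0.0466  0.083 ] depthpt [ 0.5062 -0.0436  0.0856]
scene [361 200  26  16 271] [373.6 207.3] [ 0.4485 -0.0463  0.083 ] depthpt [ 0.4497 -0.0482  0.0813]
```

```bash
cat >> h.py <<'E'
from scipy.spatial.transform import Rotation as Ro
def go(*tgts):
    s=manip.get_state(); q=s['ee_rot']; R=Ro.from_quat([q[1],q[2],q[3],q[0]]).as_matrix()
    print('t',round(s['clock'],2),'p',s['position'].round(4),'F',s['contact_force'].round(2),'M',s['moment'].round(3),'w',round(s['width'],4)); 
    print('R',R.round(3).tolist())
    for t in tgts: print(t,'->',(R.T@(np.array(t)-s['position'])).round(4))
E
python3 - <<'E'
from h import *
go((.45,-.1667,.22),(.45,-.1667,.11))
E
```

```text
t 0.1 p [ 0.2509 -0.5169  0.2305] F [ 0.76 -0.23 -0.29] M [-0.013 -0.001 -0.027] w 0.0858
R [[-0.001, 0.437, -0.9], [0.002, -0.9, -0.437], [-1.0, -0.002, -0.0]]
(0.45, -0.1667, 0.22) -> [ 0.0109 -0.2281 -0.332 ]
(0.45, -0.1667, 0.11) -> [ 0.1209 -0.2279 -0.332 ]
```

>>> {"fn": "play_rows", "kwargs": {"plan": [[[1,0.01,-0.03,-0.042,4],[1,0.01,-0.06,-0.083,8],[1,0.01,-0.09,-0.125,12],[1,0.01,-0.115,-0.166,16],[1,0.01,-0.145,-0.208,20],[1,0.01,-0.175,-0.25,23],[1,0.01,-0.2,-0.29,26],[1,0.01,-0.228,-0.332,26],[1,0.01,-0.228,-0.332,26],[1,0.01,-0.228,-0.332,26],[1,0.01,-0.228,-0.332,26],[1,0.01,-0.228,-0.332,26]]], "grip_force": 20}}

```text
clock: 1.3
position: [0.4494, -0.1681, 0.2208]
ee_rot: [0.002, -0.707, 0.001, 0.708]
contact_force: [-0.0, 0.3, 0.1]
width: 0.0002
```

```bash
python3 - <<'E'
from h import *
snap('wrist','w1.png')
go((.45,-.1667,.095))
E
```

```text
t 1.35 p [ 0.4494 -0.1682  0.2209] F [ 0.   -0.18  0.89] M [ 0.034 -0.035  0.042] w -0.0001
R [[-0.001, -0.004, -1.0], [0.001, -1.0, 0.004], [-1.0, -0.001, 0.001]]
(0.45, -0.1667, 0.095) -> [ 0.1259 -0.0013 -0.0007]
```

View pics/w1.png

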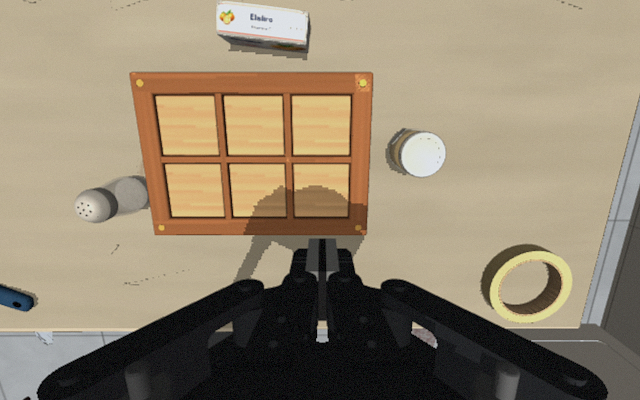

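The wrist picture shows the closed fingers at about (322,250) over the near row's right-hand square. The jar at (418,153), the salt at (95,205) and the carton at (262,25) are all clear of them. I'll go down onto this square.

>>> {"fn": "play_rows", "kwargs": {"plan": [[[1,0.04,-0.001,-0.001,0],[1,0.08,-0.001,-0.001,0],[1,0.115,-0.001,-0.001,0],[1,0.128,-0.001,-0.001,0],[1,0.132,-0.001,-0.001,0],[1,0.135,-0.001,-0.001,0],[1,0.135,-0.001,-0.001,0]]]}}

```text
clock: 2.05
position: [0.4506, -0.1678, 0.0864]
ee_rot: [-0.002, 0.707, -0.002, -0.707]
contact_force: [-0.5, -0.2, -0.7]
width: -0.0003
```

>>> {"fn": "play_rows", "kwargs": {"plan": [[[1,0.001,0,0,0],[1,0.002,0,0,0],[1,0.003,0,0,0],[1,0.003,0,0,0]]]}}

```text
clock: 2.45
position: [0.4507, -0.1678, 0.0836]
ee_rot: [-0.002, 0.707, -0.002, -0.707]
contact_force: [0.3, 0.6, -0.1]
width: -0.0002
```

>>> {"fn": "play_rows", "kwargs": {"plan": [[[1,0.001,0,0,0],[1,0.002,0,0,0],[1,0.002,0,0,0]]]}}

```text
clock: 2.75
position: [0.4509, -0.1678, 0.0817]
ee_rot: [-0.002, 0.707, -0.002, -0.707]
contact_force: [0.3, 0.2, 1.6]
width: -0.0001
```

>>> {"fn": "play_rows", "kwargs": {"plan": [[[1,0.001,0,0,0],[1,0.002,0,0,0],[1,0.002,0,0,0]]]}}

```text
clock: 3.05
position: [0.4509, -0.1679, 0.0797]
ee_rot: [-0.002, 0.707, -0.002, -0.707]
contact_force: [-0.7, 0.6, 2.4]
width: 0.0002
```

>>> {"fn": "play_rows", "kwargs": {"plan": [[[1,0.001,0,0,0],[1,0.002,0,0,0],[1,0.002,0,0,0]]]}}

```text
clock: 3.35
position: [0.4509, -0.1678, 0.0776]
ee_rot: [-0.002, 0.707, -0.002, -0.707]
contact_force: [-0.5, 0.6, 2.7]
width: -0.0001
```

```bash
python3 - <<'E'
from h import *
go(); go()
snap('top','t2.png');snap('wrist','w2.png');snap('scene','s2.png')
go()
E
```

```text
t 3.35 p [ 0.4509 -0.1678  0.0776] F [-0.48  0.58  2.74] M [ 0.099  0.084 -0.03 ] w -0.0001
R [[0.001, -0.005, -1.0], [0.0, -1.0, 0.005], [-1.0, -0.0, -0.001]]
t 3.35 p [ 0.4509 -0.1678  0.0776] F [-0.48  0.58  2.74] M [ 0.099  0.084 -0.03 ] w -0.0001
R [[0.001, -0.005, -1.0], [0.0, -1.0, 0.005], [-1.0, -0.0, -0.001]]
t 3.5 p [ 0.4509 -0.1678  0.0777] F [-0.85  0.39  4.03] M [ 0.082  0.111 -0.059] w 0.0003
R [[0.001, -0.005, -1.0], [0.0, -1.0, 0.005], [-1.0, -0.0, -0.001]]
```

View pics/t2.png

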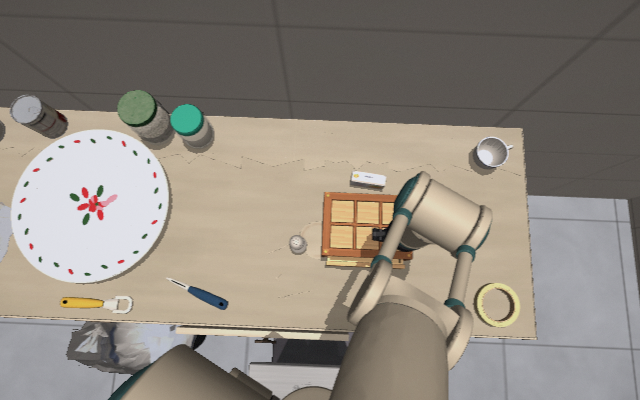

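View pics/w2.png

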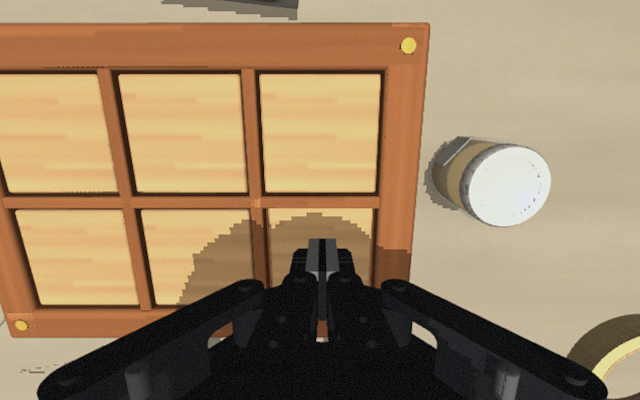

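This first square gives way: it was pushed about 5 mm down at only about 3–4 N. The top view already shows the drawer standing out below the chest's front, at (326–405, 260–268). I'll push it the rest of the way in.

>>> {"fn": "play_rows", "kwargs": {"plan": [[[1,0.001,0,0,0],[1,0.002,0,0,0],[1,0.002,0,0,0],[1,0.002,0,0,0]]]}}

```text
clock: 3.9
position: [0.4509, -0.1678, 0.0769]
ee_rot: [-0.002, 0.708, -0.002, -0.707]
contact_force: [-2.6, 1.4, 13.0]
width: -0.0001
```

>>> {"fn": "play_rows", "kwargs": {"plan": [[[1,0.001,0,0,0],[1,0.001,0,0,0],[1,0.001,0,0,0]]]}}

```text
clock: 4.2
position: [0.4509, -0.1678, 0.0769]
ee_rot: [-0.002, 0.708, -0.002, -0.707]
contact_force: [-3.2, 1.5, 12.6]
width: -0.0
```

```bash
python3 - <<'E'
from h import *
go()
p,d=snap('scene','s3.png');p,d=snap('top','t3.png')
cv2.imwrite('pics/t3c.png',cv2.resize(p[160:300,260:460],None,fx=4,fy=4)[:,:,::-1])
c=manip.camera_params('top')
for u,v in((340,262),(340,266)): 
    o,r=ray(c,(u,v)); print(u,v,p[v,u],(o+r*d[v,u]).round(4))
for i in range(5): 
    manip.get_image('top')
go()
E
```

```text
t 4.2 p [ 0.4509 -0.1678  0.0769] F [-3.16  1.51 12.64] M [ 0.217  0.478 -0.021] w -0.0
R [[0.002, -0.005, -1.0], [-0.0, -1.0, 0.005], [-1.0, 0.0, -0.002]]
340 262 [178 177 129] [ 0.3947 -0.0475  0.0483]
340 266 [222 194 140] [ 0.385  -0.0472  0.0586]
t 4.55 p [ 0.4509 -0.1678  0.0769] F [-2.48  2.29 13.24] M [ 0.199  0.467 -0.032] w -0.0002
R [[0.002, -0.005, -1.0], [-0.0, -1.0, 0.005], [-1.0, 0.0, -0.002]]
```

View pics/t3c.png

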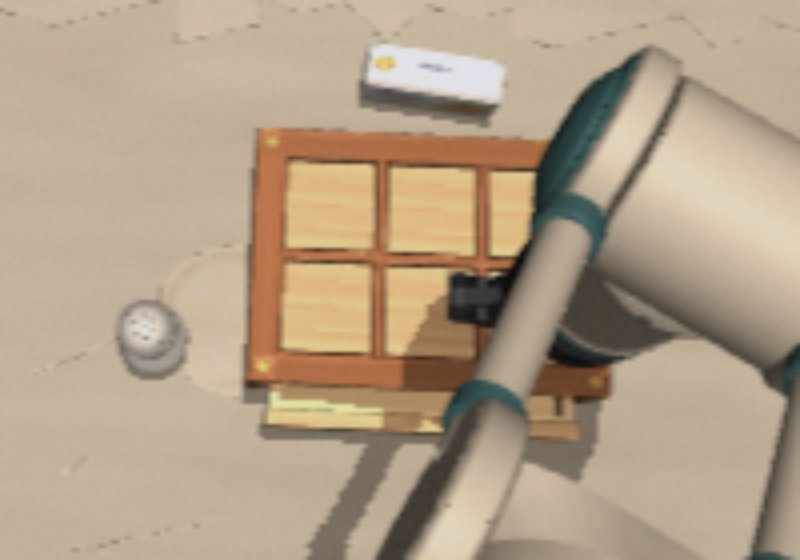

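View pics/s3.png

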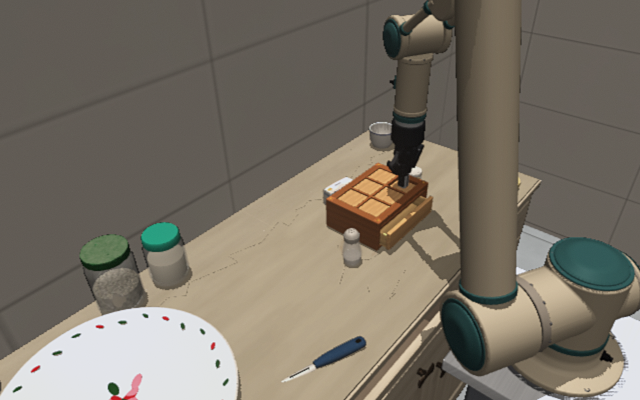

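Both views show the drawer standing out along the chest's front: rows 385–438 of the enlarged top crop, and at (408,220) in the scene view. The salt and carton haven't moved. The push holds steady at about 13 N with z = 76.9 mm, so the catch is fully in. Handing in.

```bash
python3 -c "
from rig import manip
print(manip.sign_off())"
```

```text
the job is handed in; nothing more can be done
None
```

The catch was the first square I felt, the front one on the chest's −y side, at about (0.450, −0.167). I pushed it fully in and handed the job in at about 4.6 s, with the closed fingers still holding it down. The sign-off reports no verdict.

- **Catch:** it gave way at 2–4 N and stopped at z = 76.9 mm, against the expected 77 mm when fully in. The push held steady at about 13 N over the last readings, higher than the 5 N needed because it is against the stop.
- **Drawer:** the top and scene views both show it out. A depth point near its front edge lies at x = 0.385, against the chest front at about 0.405. That is at least 20 mm out, over the 16 mm required.
- **Loose things:** the salt shaker and carton look unmoved in the last pictures. The spice jar was hidden by the arm in the last top view, but nothing came near it, and it was undisturbed in the wrist picture taken during the push.
- **Disagreement:** the top and scene cameras differed by about 3 mm in x on the squares' positions. This didn't matter for a 52 mm square.

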